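Lay out the finished prints on their matching pads

TASK

Carry each of the four finished prints (orange cone, green gear, blue star knob, yellow drawer pull) from the white build plates to the black pad that bears its outline, and stand it there upright, centred on the outline and turned to line up with it. Leave the glue stick and the grease pot standing where they are.

Things in the scene. Friction and masses are not known exactly. Their poses are not given: they have to be found in the camera images.
- cone_center (a point): Orange mini traffic cone, white bands: square foot 52 x 52 x 6 mm, round body tapering from 34 mm diameter to 19 mm at height 40 mm and 17 mm at the top (66 mm); 50 g. Grip near the top, where it is almost straight. Point: its centre, 33 mm above its underside. z up; x and y are parallel to the sides of the square foot; a quarter turn looks the same. Starts upright on a white plate, 4 mm above the table.
- gear_center (a point): Green printed gear: toothed disc of about 60 mm diameter, 10 mm thick, with a central round hub of 22 mm diameter on top, total height 46 mm; about 50 g. Gripped by the hub. Point: centre, 23 mm above its underside, on its axis; z up. Its turn does not matter. Starts upright on a white plate, 4 mm above the table.
- star_center (a point): Blue four-arm star knob: a plus sign 64 mm across, arms 18 mm wide and 12 mm thick, with a central round hub of 24 mm diameter on top, total height 46 mm; about 50 g. Gripped by the hub. Point: centre, 23 mm above its underside, on the hub's axis. z up; x and y are parallel to the arms; a quarter turn looks the same. Starts upright on a white plate, 4 mm above the table.
- pull_center (a point): Yellow drawer pull standing like a small bridge: bar 70 x 16 x 16 mm (from 26 to 42 mm above its underside) on two feet 22 mm wide, 26 mm apart; 50 g. Grip across the bar's middle. Point: centre, 21 mm above its underside. x along the bar, y across it, z up; a half turn looks the same. Starts upright on a white plate, 4 mm above the table.
- pad_cone: Fixed black square plate 92 x 92 mm, 4 mm thick, lying on the blue table, bearing a flat orange square 64 x 64 mm; the outline is 6 mm larger all round than the part. Origin at the centre of the plate's underside, under the outline's centre (upper face 4 mm higher); z up. x and y are parallel to the sides of the square; a quarter turn looks the same.
- pad_gear: Fixed black square plate 92 x 92 mm, 4 mm thick, lying on the blue table, bearing a flat green disc of 72 mm diameter; the outline is 6 mm larger all round than the part. Origin at the centre of the plate's underside, under the outline's centre (upper face 4 mm higher); z up. Its turn does not matter.
- pad_star: Fixed black square plate 92 x 92 mm, 4 mm thick, lying on the blue table, bearing a flat blue plus sign 76 mm across with arms 30 mm wide; the outline is 6 mm larger all round than the part. Origin at the centre of the plate's underside, under the outline's centre (upper face 4 mm higher); z up. x and y are parallel to the arms of the plus; a quarter turn looks the same.
- pad_pull: Fixed black square plate 92 x 92 mm, 4 mm thick, lying on the blue table, bearing a flat yellow rectangle 82 x 34 mm; the outline is 6 mm larger all round than the part. Origin at the centre of the plate's underside, under the outline's centre (upper face 4 mm higher); z up. x runs along the rectangle's long side, y along its short side; a half turn looks the same.
- glue_center (a point): Loose white glue stick with red cap, standing upright on the table among the parts: 22 mm diameter, 62 mm high. Not to be moved. Point: its centre, 31 mm above its underside.
- pot_center (a point): Loose little amber grease pot with steel lid, standing on a white build plate among the parts: about 25 mm diameter, 28 mm high. Not to be moved. Point: its centre, 14 mm above its underside.
There are look-alikes about, which are no part of the job. Of the things that look like the part that bears gear_center, take the one that is farthest to the robot's right at the start. What is meant by the part that bears cone_center is not grey, and is the larger of those in its own colour.

How it is judged:
By the outcome, as a careful person would: the job done as asked, in the order asked, and still so for the second after the job is handed in, with the robot touching nothing.
It also fails if it takes over 99 s, if anything falls off the work surface, if the arm or the gripper's body presses on something with over 40 N, if the wrist force passes 120 N, or if a joint passes its speed limit or range.

ROBOT

A 6-joint arm with a two-finger parallel gripper is mounted at the origin on the work surface. World frame = base frame: x ahead of the robot, y to its left, z up, the work surface at z = 0. Lengths are in mm, angles in degrees, forces in N, time in s.
With the tool pointing down it reaches from about 300 to 850 mm from the base axis. Payload 4.2 kg.
Tool frame: the origin (TCP) lies on the centre line of the jaws, within the pads' length; the fingertips stand 14 mm ahead of it and the grasp point (between the pads) lies 5 mm behind it (env.finger_overhang is the z of the fingertips in the tool frame, in mm); z points along the fingers, y is the line along which they close (so a half turn about z gives the same grasp; the last joint's range is limited). The gripper opens to 91 mm and grips with 3 to 60 N. Pads are 32 mm wide; open, the fingers measure 118 mm over their backs; the gripper's body (76 mm by 178 mm) begins 60 mm behind the grasp point.
Start: joints at [61.937, 18.312, 89.639, -0, 72.044, -1.146], TCP at [260.311, 512.718, 227.976] pointing down, gripper open.
Joint ranges: [-177.97, 177.97], [-48.28, 115.42], [12.27, 149.76], [-77.06, 257.06], [2.81, 150.46], [-146.56, 146.56]. Speed limits (degrees/s): [147.25, 147.25, 180, 180, 180, 180].

INTERFACE

Orientations are given as [roll, pitch, yaw] about the fixed x, y, z axes, in that order (R = Rz(yaw) Ry(pitch) Rx(roll)).
In Python, from workcell import sensors, viewer, env gives the robot as it stands. The module is installed in compiled form; this text tells all that it offers.
- The arm moves only by the tool step_arm, never from a script. Its argument "plan" is one flat list of numbers, 6 for each row, row after row: the shift along the tool's x, y, z in cm, then the turn, a rotation vector about the tool's x, y, z in rad. In form: [x, y, z, wx, wy, wz, x, y, z, wx, wy, wz, ...]. A call has 1 to 5 rows; each row shifts and turns the commanded pose from where the row before left it, along the tool's axes as they then stand; what a row does not reach is not made up. A row lasts 1/12 s, in which the tool goes at most 41.7 mm and 7.16 degrees, less where a joint would pass 70% of its speed; a pose out of reach is approached as far as the arm can. A call is refused whole if a number of a shift passes 4.17 or a number of a turn 0.125, either way. A call with a gripper value outside its range is refused whole. "hand" is the finger opening in cm, from 0 to 9.12, set as the call begins (left out, the last holds). The fingers move at their own pace and stop on an object; "newtons" is the grip in N (left out, the last holds). Time passes only in rows, so rows that do not move let the fingers close. It gives the time, the measured TCP pose, the force, the opening and the grip force at its end, in the units of the state.
- sensors.state(): the state, without advancing time (a new reading comes with each control period).
- viewer.grab_frame(name): name is "scene" or "side" or "wrist"; returns a dict with "img" (480x640x3 uint8, red, green, blue), "fx", "fy", "cx", "cy" (pixels), "position" and "attitude" of the camera in the world. Camera axes: x right, y down, z forward; pixel columns grow to the right and rows downward; lengths in mm; the calibration is good to about 2 mm. A picture is of the moment at which its call begins. There is no depth.
- env.job_done(): hands the job in; it is judged then, once.
Trained networks look in a picture, given as the dict that the camera call returned (one of the last four; its "shot" number tells which), for a name from the list of things; names that differ only in an ending like _2 or _b are one class to them, and where a whole thing is asked for, a point or a joint stands for the part that bears it (a point fixed in the world has none). Each returns a list of dicts, best first, with "score" (0 to 1); they miss things now and then, are a little off and sometimes report something else, mostly with a low value. They report only what shows in the picture. A call takes as long as a camera call. They do not tell look-alikes from the thing itself.
- viewer.boxes_of(name, picture): "location" ([column, row] in pixels, amid what is visible of it).
- viewer.pinpoint(name, picture): "location" ([column, row] in pixels: a listed point, or the origin of a listed thing).
The state is a dict: "time_s": time; "qpos": joint angles; "qvel": joint speeds; "effort": joint torques, N m; "ee_pos": TCP position; "ee_rot": TCP orientation; "force": force on the tool from outside, world axes, zero at the start; "torque": the same for the moment, N m; "gripper_width": finger opening in mm; "gripper_force": force on a finger pad.
Only numpy, scipy, OpenCV 4.12 (cv2) and the standard library are available. Lean on these libraries where they do the work, as an engineer would, in place of code of your own. Each camera call takes 0.05 s, during which the arm holds its last target. There are 200 camera calls.

## Working session

There is one attempt and no reset: what is moved stays moved. The work goes in short steps, Python scripts to look and compute and a tool call to move; the robot and the scene stay as the last step left them, time stands still between calls to the robot, and variables do not carry over. Pictures are saved under pics/ and viewed, at most 14 in all, crops included, and the job is handed in when it is done.

Besides the shell and the picture viewer there is one more tool, called after "Call:" as name(argument=value, ...) on one line, values as JSON. step_arm: Moves the arm, as the interface text tells. Its arguments: {"type":"object","properties":{"plan":{"type":"array","items":{"type":"number"}},"hand":{"type":"number"},"newtons":{"type":"number"}},"required":["plan"]}

```bash
mkdir -p pics
cat > h.py <<'E'
import numpy as np, cv2
from scipy.spatial.transform import Rotation as R
from workcell import sensors, viewer, env
def Rm(f):
    a=np.array(f["attitude"],float)
    if a.shape==(3,3): return a
    if a.size==4: return R.from_quat(a).as_matrix()
    return R.from_euler('xyz',a,degrees=True).as_matrix()
def toworld(f,px,z):
    d=Rm(f)@np.array([(px[0]-f["cx"])/f["fx"],(px[1]-f["cy"])/f["fy"],1.])
    p=np.array(f["position"],float); return p+d*(z-p[2])/d[2]
def topx(f,P):
    c=Rm(f).T@(np.array(P,float)-np.array(f["position"],float))
    return np.array([f["fx"]*c[0]/c[2]+f["cx"],f["fy"]*c[1]/c[2]+f["cy"]])
def save(f,n): cv2.imwrite('pics/'+n,f["img"][:,:,::-1])
Z=dict(cone_center=37,gear_center=27,star_center=27,pull_center=25,pad_cone=0,pad_gear=0,pad_star=0,pad_pull=0,glue_center=31,pot_center=18)
E
python3 - <<'E'
from h import *
s=sensors.state(); print(s)
for n in ["scene","side"]:
    f=viewer.grab_frame(n); save(f,n+"0.png"); print(n,f["position"],f["attitude"],f["fx"],f["cx"],f["cy"])
    for k in Z:
        for d in viewer.pinpoint(k,f)[:4]:
            print(k,np.round(d["location"]),round(d["score"],2),np.round(toworld(f,d["location"],Z[k])[:2],1))
f=viewer.grab_frame("wrist"); print(f["position"],f["attitude"],f["fx"]); save(f,"wrist0.png")
E
```

```text
{'time_s': 0.0, 'qpos': array([ 6.19381197e+01,  1.83520346e+01,  8.97059961e+01, -1.02130590e-03,
        7.20435380e+01, -1.14860145e+00]), 'qvel': array([-0.04636924, -0.05486527,  0.0519922 , -0.03975953, -0.01889892,
        0.0654569 ]), 'effort': array([-2.72661280e-03, -4.12460339e+01, -2.31967252e+01,  7.24271592e-02,
        4.56748414e-02, -1.48006197e-04]), 'ee_pos': array([260.0730764 , 512.2888885 , 227.11909126]), 'ee_rot': array([-1.79898432e+02, -1.06519211e-03,  1.53087036e+02]), 'force': array([-0.30078852, -0.08012167,  0.46831364]), 'torque': array([ 0.04061058, -0.01361025, -0.02203011]), 'gripper_force': 0.0, 'gripper_width': 91.12552576023941}
scene [1038.67625132  284.40838692 1066.67745549] [-146.18714462    0.36867865  120.08173778] 565.3889104188248 316.94353055156853 246.46943750831906
cone_center [176. 189.] 0.85 [ 469.4 -438.1]
cone_center [309. 249.] 0.66 [458.9 -79.1]
cone_center [293. 164.] 0.55 [ 266.8 -237.5]
gear_center [532. 265.] 0.95 [251.2 356.7]
gear_center [372. 283.] 0.94 [463.   76.9]
gear_center [467. 252.] 0.58 [287.5 222.9]
star_center 
[... 690 characters left out ...]
3]
gear_center [248. 172.] 0.75 [285.8 210.2]
gear_center [329. 247.] 0.66 [467.8 -79.3]
gear_center [317. 200.] 0.6 [461.   75.3]
gear_center [233. 140.] 0.51 [246.9 358.7]
star_center [304. 148.] 0.83 [450.8 288.4]
pull_center [335. 334.] 0.96 [ 445.7 -305.1]
pad_cone [397. 254.] 0.92 [ 630.1 -105.7]
pad_gear [351. 153.] 0.77 [587.7 277. ]
pad_gear [334. 333.] 0.21 [ 447.5 -289.8]
pad_star [381. 191.] 0.67 [640.2 110. ]
pad_star [402. 319.] 0.33 [ 597.7 -278.4]
pad_pull [401. 318.] 0.71 [ 596.8 -275.1]
glue_center [318. 225.] 0.5 [449.9 -12.2]
pot_center [317. 172.] 0.63 [474.7 190.7]
[185.45710646 551.57391326 384.56271148] [1.62858222e+02 1.73586853e-02 6.30245959e+01] 411.77642785604826
```

View pics/scene0.png

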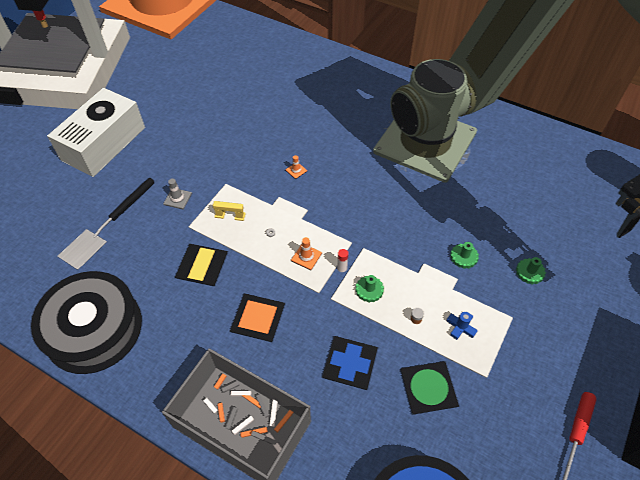

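View pics/side0.png

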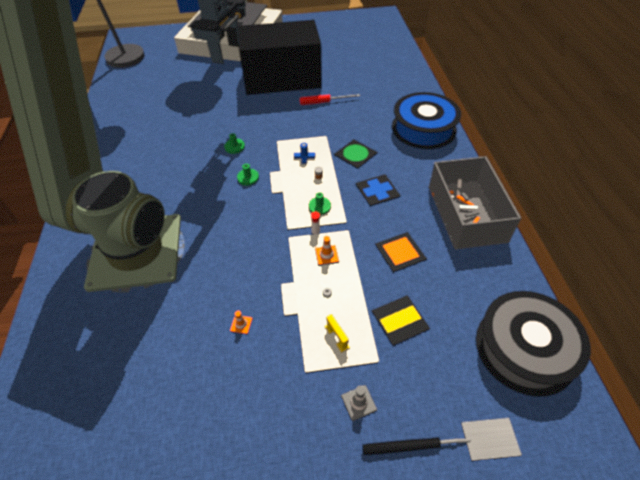

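View pics/wrist0.png

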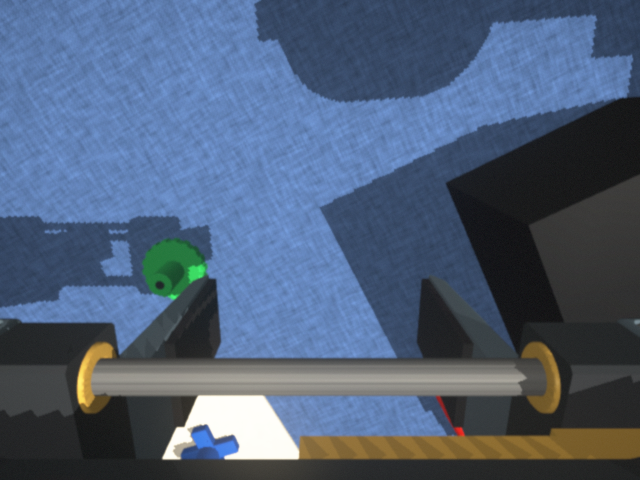

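Scene view candidates:
- **Cones:** the orange one at (306,253) on the plate is the larger. (296,166) is small and (176,192) is grey. The huge one at (160,10) is off the table.
- **Gears:** (370,288) is on the plate and farthest right (smallest y). The others are at (465,253) and (532,268).
- **Star and pull:** each appears once, at (463,324) and (229,210).

Next I fit the poses from the colour silhouettes.

```bash
cat > fit.py <<'E'
from h import *
from scipy.optimize import minimize
def box(cx,cy,lx,ly,z0,z1): return [(cx+a*lx/2,cy+b*ly/2,z) for a in(-1,1) for b in(-1,1) for z in(z0,z1)]
def cyl(r0,r1,z0,z1): 
    t=np.linspace(0,2*np.pi,24,endpoint=False); return [(r*np.cos(a),r*np.sin(a),z) for r,z in((r0,z0),(r1,z1)) for a in t]
M=dict(cone_center=[box(0,0,52,52,4,10),cyl(17,9.5,10,44),cyl(9.5,8.5,44,70)],
 gear_center=[cyl(30,30,4,14),cyl(11,11,14,50)],
 star_center=[box(0,0,64,18,4,16),box(0,0,18,64,4,16),cyl(12,12,16,50)],
 pull_center=[box(0,0,70,16,30,46),box(-24,0,22,16,4,30),box(24,0,22,16,4,30)],
 pad_cone=[box(0,0,64,64,4,4)],pad_gear=[cyl(36,36,4,4)],pad_star=[box(0,0,76,30,4,4),box(0,0,30,76,4,4)],pad_pull=[box(0,0,82,34,4,4)])
HUE=dict(cone=(4,17),gear=(45,85),star=(100,125),pull=(20,36))
SYM=dict(cone=90,gear=360,star=90,pull=180)
S=4
def sil(f,parts,p):
    m=np.zeros((480*S,640*S),np.uint8); c,s=np.cos(p[2]),np.sin(p[2])
    for P in parts:
        q=np.array([topx(f,(p[0]+c*x-s*y,p[1]+s*x+c*y,z)) for x,y,z in P])
        cv2.fillConvexPoly(m,cv2.convexHull(np.round((q+.5)*S).astype(np.int32)),1)
    return m
def mask(f,k,p,rad=75):
    h=cv2.cvtColor(f["img"],cv2.COLOR_RGB2HSV); lo,hi=HUE[k.split('_')[-1] if k.startswith('pad') else k.split('_')[0]]
    m=((h[...,0]>=lo)&(h[...,0]<=hi)&(h[...,1]>(170 if 'star' in k else 110))&(h[...,2]>50)).astype(np.uint8)
    if 'cone_' in k: m=cv2.morphologyEx(m,cv2.MORPH_CLOSE,np.ones((7,7)))
    t=np.linspace(0,2*np.pi,16); r=np.zeros_like(m)
    q=np.array([topx(f,(p[0]+rad*.8*np.cos(a),p[1]+rad*.8*np.sin(a),z)) for a in t for z in(0,60 if 'center' in k else 4)])
    cv2.fillConvexPoly(r,cv2.convexHull(np.round(q).astype(np.int32)),1)
    return cv2.resize(m*r,None,fx=S,fy=S,interpolation=cv2.INTER_LINEAR)
def fit(fs,k,p0):
    ms=[mask(f,k,p0) for f in fs]
    def cost(p):
        e=0
        for f,m in zip(fs,ms):
            s=sil(f,M[k],(p[0],p[1],p[2]/20)); e+=1-(s&m).sum()/max(1,(s|m).sum())
        return e
    best=None
    sy=np.deg2rad(SYM[k.split('_')[-1] if k.startswith('pad') else k.split('_')[0]])
    for a in ([0] if 'gear' in k else np.arange(0,sy-.01,np.pi/8)):
        x0=np.array([p0[0],p0[1],a*20])
        r=minimize(cost,x0,method='Nelder-Mead',options=dict(initial_simplex=[x0,x0+[8,0,0],x0+[0,8,0],x0+[0,0,5]],xatol=.2,fatol=1e-4,maxiter=90))
        if best is None or r.fun<best.fun: best=r
    return best.x[0],best.x[1],np.rad2deg(best.x[2]/20)%np.rad2deg(sy),best.fun/len(fs)
E
cat > m0.py <<'E'
from fit import *
fs=[viewer.grab_frame("scene"),viewer.grab_frame("side")]
I=dict(cone_center=(458,-88),gear_center=(462,76),star_center=(447,282),pull_center=(448,-302),pad_cone=(636,-102),pad_gear=(593,275),pad_star=(637,113),pad_pull=(591,-283))
for k,p in I.items():
    print(k,'both',np.round(fit(fs,k,p),2),*[np.round(fit([f],k,p),2) for f in fs])
E
time python3 m0.py
```

```text
cone_center both [ 4.6094e+02 -8.5710e+01  3.6000e-01  1.1000e-01] [ 4.6198e+02 -8.5880e+01  6.0000e-01  8.0000e-02] [ 4.6111e+02 -8.4450e+01  1.7000e+00  1.4000e-01]
gear_center both [4.6633e+02 7.4870e+01 2.8800e+00 2.0000e-01] [4.6686e+02 7.4460e+01 1.1600e+00 1.2000e-01] [4.6277e+02 7.5810e+01 2.0300e+00 2.9000e-01]
star_center both [4.4962e+02 2.7835e+02 8.4910e+01 4.3000e-01] [4.4933e+02 2.7735e+02 8.3090e+01 2.7000e-01] [449.77 281.66  86.49   0.6 ]
pull_center both [ 4.5076e+02 -3.0149e+02  1.0711e+02  2.1000e-01] [ 4.5265e+02 -2.9964e+02  1.1131e+02  1.5000e-01] [ 4.4878e+02 -3.0254e+02  1.1102e+02  1.8000e-01]
pad_cone both [ 6.3952e+02 -9.8830e+01  1.5680e+01  4.3000e-01] [ 6.3975e+02 -9.8950e+01  1.6090e+01  4.0000e-02] [640.75 -99.46  14.61   0.82]
pad_gear both [6.0055e+02 2.7363e+02 3.5067e+02 7.0000e-02] [6.0045e+02 2.7351e+02 3.5612e+02 3.0000e-02] [5.9884e+02 2.7369e+02 7.4700e+00 1.0000e-01]
pad_star both [6.3110e+02 1.1636e+02 1.3910e+01 8.0000e-02] [6.3176e+02 1.1645e+02 1.4150e+01 5.0000e-02] [6.3005e+02 1.1701e+02 1.3780e+01 9.0000e-02]
pad_pull both [ 5.9309e+02 -2.7942e+02  1.7260e+01  1.2000e-01] [ 5.9358e+02 -2.7921e+02  1.7100e+01  5.0000e-02] [ 5.9161e+02 -2.8050e+02  1.7150e+01  1.7000e-01]
real	0m43.776s
user	0m37.566s
sys	0m6.067s
```

Call:
step_arm(plan=[-2.5, -3.3, 0, 0, 0, 0.0, -2.5, -3.3, 0, 0, 0, 0.0, -2.5, -3.3, 0, 0, 0, 0.0, -2.5, -3.3, 0, 0, 0, 0.0, -2.5, -3.3, 0, 0, 0, 0.0])

```text
time_s: 1.67
ee_pos: [296.9, 307.2, 228.0]
ee_rot: [180.0, 0.0, 153.1]
force: [1.2, -0.8, 0.2]
gripper_width: 90.9
gripper_force: 0.0
```

```bash
cat > go.py <<'E'
import sys
from h import *
# go.py x y z yaw n : n equal rows from the present pose, tool kept vertical
x,y,z,yaw=map(float,sys.argv[1:5])
s=sensors.state(); p=np.array(s["ee_pos"]); r0=R.from_euler('xyz',s["ee_rot"],degrees=True)
r1=R.from_euler('xyz',[180,0,yaw],degrees=True)
d=np.array([x,y,z])-p; w=(r0.inv()*r1).as_rotvec()
n=int(sys.argv[5]) if len(sys.argv)>5 else int(max(np.ceil(np.linalg.norm(d)/40),np.ceil(np.linalg.norm(w)/.12),1))
r=r0; print('t',round(s["time_s"],2),'n',n,'j6',round(s["qpos"][5],1))
for i in range(n):
    row=list(np.round(r.inv().apply(d/n)/10,2))+list(np.round(w/n,3)); r=r*R.from_rotvec(w/n)
    print([float(v) for v in row])
E
python3 go.py 461 -86 190 90
```

```text
t 1.67 n 11 j6 -18.7
[-2.95, -2.52, 0.35, 0.0, 0.0, 0.1]
[-3.18, -2.21, 0.35, 0.0, 0.0, 0.1]
[-3.39, -1.88, 0.35, 0.0, 0.0, 0.1]
[-3.56, -1.53, 0.35, 0.0, 0.0, 0.1]
[-3.69, -1.17, 0.35, 0.0, 0.0, 0.1]
[-3.79, -0.79, 0.35, 0.0, 0.0, 0.1]
[-3.85, -0.41, 0.35, 0.0, 0.0, 0.1]
[-3.87, -0.02, 0.35, 0.0, 0.0, 0.1]
[-3.86, 0.37, 0.35, 0.0, 0.0, 0.1]
[-3.8, 0.75, 0.35, 0.0, 0.0, 0.1]
[-3.71, 1.13, 0.35, 0.0, 0.0, 0.1]
```

Call:
step_arm(plan=[-2.95, -2.52, 0.35, 0, 0, 0.1, -3.18, -2.21, 0.35, 0, 0, 0.1, -3.39, -1.88, 0.35, 0, 0, 0.1, -3.56, -1.53, 0.35, 0, 0, 0.1, -3.69, -1.17, 0.35, 0, 0, 0.1])

```text
time_s: 2.08
ee_pos: [371.8, 128.4, 210.7]
ee_rot: [179.9, 0.0, 124.2]
force: [1.1, 1.1, -0.2]
gripper_width: 91.1
gripper_force: 0.0
```

Call:
step_arm(plan=[-3.79, -0.79, 0.35, 0, 0, 0.1, -3.85, -0.41, 0.35, 0, 0, 0.1, -3.87, -0.02, 0.35, 0, 0, 0.1, -3.86, 0.37, 0.35, 0, 0, 0.1, -3.8, 0.75, 0.35, 0, 0, 0.1])

```text
time_s: 2.5
ee_pos: [446.5, -50.6, 193.1]
ee_rot: [179.9, -0.0, 95.5]
force: [1.2, 1.7, -0.1]
gripper_width: 91.2
gripper_force: 0.0
```

Call:
step_arm(plan=[-3.71, 1.13, 0.35, 0, 0, 0.1, 0, 0, 0, 0, 0, 0, 0, 0, 0, 0, 0, 0])

```text
time_s: 2.75
ee_pos: [461.4, -85.8, 189.0]
ee_rot: [-180.0, -0.0, 89.9]
force: [0.1, 0.6, -0.3]
gripper_width: 91.3
gripper_force: 0.0
```

```bash
cat > w.py <<'E'
import sys
from fit import *
# w.py part x y pic : wrist refinement
k=sys.argv[1]; p=(float(sys.argv[2]),float(sys.argv[3]))
f=viewer.grab_frame("wrist"); s=sensors.state()
print(np.round(s["ee_pos"],1),np.round(s["ee_rot"],1))
for d in viewer.pinpoint(k,f)[:3]: print(np.round(d["location"]),round(d["score"],2),np.round(toworld(f,d["location"],Z[k])[:2],1))
b=fit([f],k,p); print('fit',np.round(b,2),'px',topx(f,(b[0],b[1],Z[k])))
if len(sys.argv)>4:
    im=f["img"].copy(); sl=cv2.resize(sil(f,M[k],(b[0],b[1],np.deg2rad(b[2]))),(640,480))
    c,_=cv2.findContours(sl,cv2.RETR_EXTERNAL,cv2.CHAIN_APPROX_NONE); cv2.drawContours(im,c,-1,(255,0,255),1)
    cv2.imwrite('pics/'+sys.argv[4],im[:,:,::-1])
E
python3 w.py cone_center 461 -86 wcone.png
```

```text
[460.8 -84.6 189.2] [-179.9   -0.    90. ]
[316. 226.] 0.96 [459.2 -80.9]
fit [ 4.6024e+02 -8.3410e+01  1.2900e+00  3.0000e-02] px [317.29478075 229.2999244 ]
```

View pics/wcone.png

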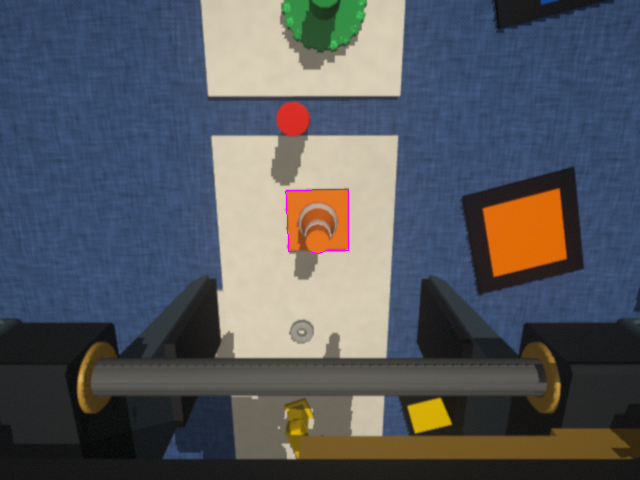

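The cone at (317,229) is the full-sized orange one on the plate, and the fit contour matches it. The red glue cap is at (293,118), well clear. I go down on the cone.

```bash
python3 go.py 460.2 -83.4 54 91.3 5; python3 w.py pad_cone 639 -99
```

```text
t 2.85 n 5 j6 -11.8
[0.01, -0.01, 2.71, -0.0, -0.0, -0.004]
[0.01, -0.01, 2.71, -0.0, -0.0, -0.004]
[0.01, -0.01, 2.71, -0.0, -0.0, -0.004]
[0.01, -0.01, 2.71, -0.0, -0.0, -0.004]
[0.01, -0.01, 2.71, -0.0, -0.0, -0.004]
[460.6 -83.4 189.5] [-180.    -0.    90.1]
[524. 238.] 0.7 [640.  -98.7]
fit [ 6.3864e+02 -9.5360e+01  1.5790e+01  7.0000e-02] px [523.17562615 233.96394155]
```

Call:
step_arm(plan=[0, 0, 2.71, 0, 0, -0.004, 0, 0, 2.71, 0, 0, -0.004, 0, 0, 2.71, 0, 0, -0.004, 0, 0, 2.71, 0, 0, -0.004, 0, 0, 2.71, 0, 0, -0.004], hand=6)

```text
time_s: 3.37
ee_pos: [461.0, -82.9, 53.4]
ee_rot: [179.9, 0.0, 91.4]
force: [0.7, 0.7, 0.1]
gripper_width: 61.6
gripper_force: 0.0
```

Call:
step_arm(plan=[0, 0, 0, 0, 0, 0, 0, 0, 0, 0, 0, 0])

```text
time_s: 3.53
ee_pos: [460.3, -83.2, 53.7]
ee_rot: [-179.9, -0.0, 91.3]
force: [0.2, -0.0, 0.6]
gripper_width: 59.8
gripper_force: 0.0
```

Call:
step_arm(plan=[0, 0, 0, 0, 0, 0, 0, 0, 0, 0, 0, 0, 0, 0, 0, 0, 0, 0, 0, 0, 0, 0, 0, 0, 0, 0, 0, 0, 0, 0], hand=0.5, newtons=15)

```text
time_s: 3.95
ee_pos: [461.6, -84.4, 54.8]
ee_rot: [179.9, 0.0, 91.2]
force: [-0.5, 0.4, -0.8]
gripper_width: 29.7
gripper_force: 0.0
```

Call:
step_arm(plan=[0, 0, 0, 0, 0, 0, 0, 0, 0, 0, 0, 0, 0, 0, 0, 0, 0, 0, 0, 0, 0, 0, 0, 0])

```text
time_s: 4.28
ee_pos: [461.3, -84.4, 54.2]
ee_rot: [180.0, 0.0, 91.2]
force: [-1.0, -0.1, 3.4]
gripper_width: 18.8
gripper_force: 15.0
```

Call:
step_arm(plan=[0, 0, -1, 0, 0, 0, 0, 0, -2, 0, 0, 0, 0, 0, -2, 0, 0, 0, 0, 0, -2, 0, 0, 0, 0, 0, 0, 0, 0, 0])

```text
time_s: 4.7
ee_pos: [463.4, -84.8, 127.0]
ee_rot: [179.6, 0.1, 91.2]
force: [0.2, 0.2, -0.8]
gripper_width: 18.4
gripper_force: 14.6
```

```bash
python3 go.py 638.8 -95.9 124 105.8 6;python3 - <<'E'
from h import *
f=viewer.grab_frame("wrist"); save(f,"held.png"); s=sensors.state(); print(s["gripper_width"],s["gripper_force"])
E
```

```text
t 4.7 n 6 j6 -13.0
[-0.25, 2.92, 0.07, 0.001, 0.0, -0.042]
[-0.37, 2.91, 0.07, 0.001, 0.0, -0.042]
[-0.49, 2.89, 0.06, 0.001, 0.0, -0.042]
[-0.61, 2.86, 0.06, 0.001, 0.0, -0.042]
[-0.74, 2.83, 0.06, 0.001, 0.0, -0.042]
[-0.86, 2.8, 0.05, 0.001, 0.0, -0.042]
18.18721865894336 14.580908279360756
```

View pics/held.png

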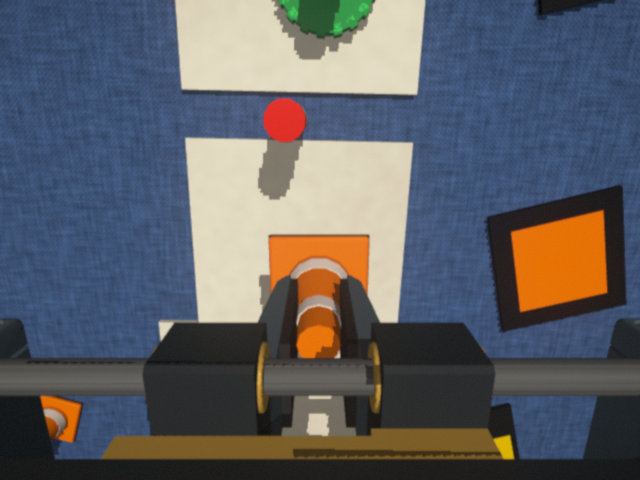

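The cone is held upright between the fingers at (318,310).

Call:
step_arm(plan=[-0.27, 2.97, 0, 0, 0, -0.042, -0.39, 2.96, 0, 0, 0, -0.042, -0.51, 2.94, 0, 0, 0, -0.042, -0.63, 2.91, 0, 0, 0, -0.042, -0.76, 2.88, 0, 0, 0, -0.042])

```text
time_s: 5.17
ee_pos: [610.2, -94.3, 122.0]
ee_rot: [-179.8, -0.1, 103.4]
force: [0.2, 0.7, 0.2]
gripper_width: 18.6
gripper_force: 14.6
```

Call:
step_arm(plan=[-0.88, 2.85, 0, 0, 0, -0.042, 0, 0, 0, 0, 0, 0, 0, 0, 0, 0, 0, 0])

```text
time_s: 5.42
ee_pos: [639.5, -96.4, 121.4]
ee_rot: [-179.8, -0.1, 105.6]
force: [-1.2, 0.1, -0.7]
gripper_width: 18.4
gripper_force: 14.6
```

```bash
cat > chk.py <<'E'
import sys
from fit import *
# visible placement check, scene camera: part at extra height dz vs pad
k=sys.argv[1]; p=(float(sys.argv[2]),float(sys.argv[3])); cams=sys.argv[4].split(',')
s=sensors.state(); print(s["time_s"],np.round(s["ee_pos"],1),np.round(s["ee_rot"],1))
for c in cams:
    f=viewer.grab_frame(c); print(c,np.round(fit([f],k,p),2))
E
python3 chk.py pad_cone 639 -99 wrist
```

```text
5.4167 [639.5 -96.4 121.4] [-1.798e+02 -1.000e-01  1.056e+02]
wrist [ 6.3833e+02 -9.5370e+01  1.5560e+01  2.7000e-01]
```

Call:
step_arm(plan=[0, 0, 2, 0, 0, 0, 0, 0, 2, 0, 0, 0, 0, 0, 1.7, 0, 0, 0, 0, 0, 0.7, 0, 0, 0, 0, 0, 0, 0, 0, 0])

```text
time_s: 5.88
ee_pos: [636.9, -96.2, 57.8]
ee_rot: [-179.7, -0.1, 105.6]
force: [0.6, -0.4, -1.0]
gripper_width: 18.6
gripper_force: 14.6
```

Call:
step_arm(plan=[0, 0, 0.3, 0, 0, 0, 0, 0, 0.2, 0, 0, 0, 0, 0, 0, 0, 0, 0])

```text
time_s: 6.13
ee_pos: [639.8, -96.5, 55.6]
ee_rot: [179.9, 0.0, 105.6]
force: [0.6, 0.8, -1.0]
gripper_width: 18.1
gripper_force: 14.6
```

Call:
step_arm(plan=[0, 0, 0.1, 0, 0, 0, 0, 0, 0.1, 0, 0, 0, 0, 0, 0, 0, 0, 0])

```text
time_s: 6.38
ee_pos: [640.3, -96.5, 54.2]
ee_rot: [179.9, 0.0, 105.6]
force: [-1.2, 0.4, 4.1]
gripper_width: 18.2
gripper_force: 15.1
```

Call:
step_arm(plan=[0, 0, 0, 0, 0, 0, 0, 0, 0, 0, 0, 0, 0, 0, 0, 0, 0, 0, 0, 0, 0, 0, 0, 0, 0, 0, 0, 0, 0, 0], hand=6)

```text
time_s: 6.8
ee_pos: [639.5, -96.4, 52.7]
ee_rot: [-180.0, -0.0, 105.6]
force: [-0.2, -0.2, 0.6]
gripper_width: 48.8
gripper_force: 0.0
```

Call:
step_arm(plan=[0, 0, -1, 0, 0, 0, 0, 0, -3, 0, 0, 0, 0, 0, -4, 0, 0, 0, 0, 0, -4, 0, 0, 0, 0, 0, -2, 0, 0, 0])

```text
time_s: 7.22
ee_pos: [641.6, -96.8, 199.2]
ee_rot: [179.6, 0.2, 105.6]
force: [1.2, 0.1, 0.5]
gripper_width: 60.1
gripper_force: 0.0
```

Call:
step_arm(plan=[0, 0, 0, 0, 0, 0, 0, 0, 0, 0, 0, 0])

```text
time_s: 7.38
ee_pos: [640.2, -96.6, 195.2]
ee_rot: [179.8, 0.1, 105.6]
force: [-0.1, 1.0, 0.1]
gripper_width: 59.9
gripper_force: 0.0
```

```bash
cat > chk2.py <<'E'
import sys
from fit import *
# part and pad in one wrist picture: outline by its dark frame (black plate edge) and part by model
k=sys.argv[1]; p=(float(sys.argv[2]),float(sys.argv[3]))
f=viewer.grab_frame("wrist"); save(f,sys.argv[4])
h=cv2.cvtColor(f["img"],cv2.COLOR_RGB2HSV); dark=(h[...,2]<60).astype(np.uint8)
t=sil(f,[box(0,0,140,140,4,4)],(p[0],p[1],0)); t=cv2.resize(t,(640,480))
m=dark*t; n,l,st,ce=cv2.connectedComponentsWithStats(m); i=1+np.argmax(st[1:,4])
c=cv2.convexHull(np.argwhere(l==i)[:,::-1].astype(np.float32)).reshape(-1,2)
w=np.array([toworld(f,q,4)[:2] for q in c],np.float32); print('plate',cv2.minAreaRect(w))
E
python3 chk2.py pad_cone 639 -96 cone_placed.png; python3 go.py 466 76 130 90
```

```text
plate ((638.5072631835938, -96.60940551757812), (91.10385131835938, 91.66777801513672), 15.421605110168457)
t 7.43 n 7 j6 -25.2
[3.04, -1.72, 0.9, 0.0, -0.0, 0.039]
[2.97, -1.84, 0.9, 0.0, -0.0, 0.039]
[2.9, -1.95, 0.9, 0.0, -0.0, 0.039]
[2.82, -2.06, 0.9, 0.0, -0.0, 0.039]
[2.74, -2.17, 0.9, 0.0, -0.0, 0.039]
[2.65, -2.28, 0.9, 0.0, -0.0, 0.039]
[2.56, -2.38, 0.9, 0.0, -0.0, 0.039]
```

View pics/cone_placed.png

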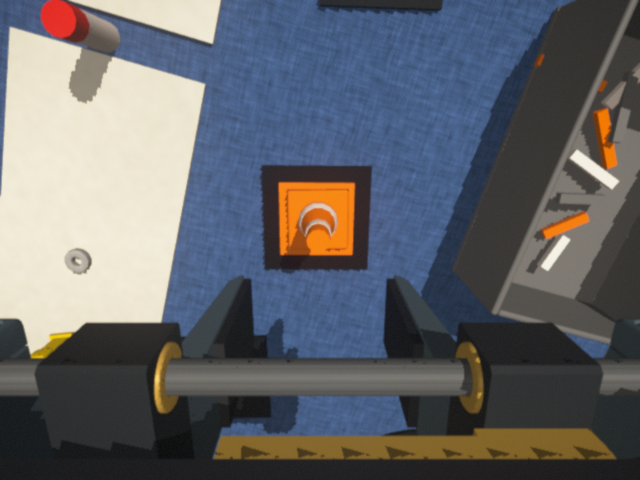

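Run:
```python
from fit import *
f=viewer.grab_frame("wrist")
im=f["img"].copy()
big=cv2.resize(im[150:290,240:400],None,fx=5,fy=5,interpolation=cv2.INTER_CUBIC)[:590,:800]
o=(638.5,-96.6,np.deg2rad(15.5)); c,s=np.cos(o[2]),np.sin(o[2])
for half,z,col in((32,4,(255,0,255)),(26,10,(0,255,255))):
    q=np.array([topx(f,(o[0]+c*a*half-s*b*half,o[1]+s*a*half+c*b*half,z)) for a,b in((-1,-1),(1,-1),(1,1),(-1,1))])
    cv2.polylines(big,[np.round((q+.5-[240,150])*5).astype(np.int32)],True,col,1)
cv2.imwrite('pics/crop.png',big[:,:,::-1])
```

```text
(no output)
```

View pics/crop.png

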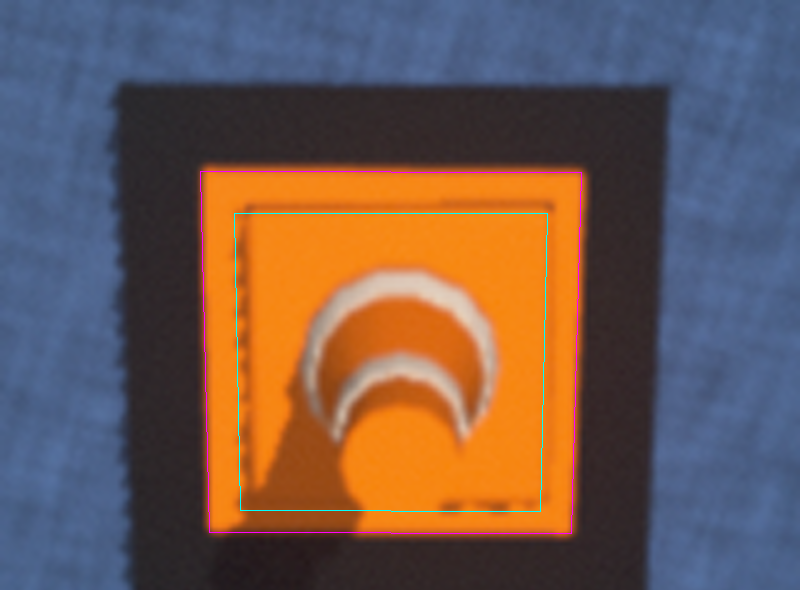

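The cone stands within about 1.5 mm of the outline's centre and is aligned, which is good. Next is the gear.

Call:
step_arm(plan=[3.04, -1.72, 0.1, 0, 0, 0.039, 2.97, -1.84, 0.1, 0, 0, 0.039, 2.9, -1.95, 0.1, 0, 0, 0.039, 2.82, -2.06, 0.1, 0, 0, 0.039, 2.74, -2.17, 0.1, 0, 0, 0.039])

```text
time_s: 7.9
ee_pos: [513.4, 27.6, 185.9]
ee_rot: [-179.8, -0.0, 94.3]
force: [-0.2, 0.0, 0.0]
gripper_width: 59.6
gripper_force: 0.0
```

Call:
step_arm(plan=[2.65, -2.28, 0.1, 0, 0, 0.039, 2.56, -2.38, 0.1, 0, 0, 0.039, 0, 0, 0, 0, 0, 0, 0, 0, 0, 0, 0, 0])

```text
time_s: 8.23
ee_pos: [464.5, 76.8, 184.8]
ee_rot: [-179.8, 0.0, 90.2]
force: [0.4, -0.3, -1.3]
gripper_width: 60.1
gripper_force: 0.0
```

```bash
python3 w.py gear_center 466 76 wgear.png; python3 w.py pad_star 632 117; python3 w.py gear_center 466 76
```

```text
[465.8  76.2 185.1] [-179.9    0.    90.1]
[322. 229.] 0.84 [466.4  77.7]
[55. 28.] 0.67 [282.3 220.2]
fit [4.6491e+02 7.6920e+01 1.4930e+01 9.0000e-02] px [319.76555714 230.03749915]
[466.9  75.5 185.4] [-180.    0.   90.]
[518. 173.] 0.75 [630.2 117.3]
fit [6.3011e+02 1.1894e+02 1.3890e+01 3.0000e-02] px [517.74463121 170.76289799]
[467.1  75.3 185.5] [-180.     0.    89.9]
[318. 228.] 0.89 [466.4  77. ]
[52. 27.] 0.77 [283.7 220.6]
[518. 173.] 0.38 [618.2 120.2]
fit [4.6502e+02 7.6990e+01 1.3900e+01 9.0000e-02] px [316.19168477 228.09879245]
```

View pics/wgear.png

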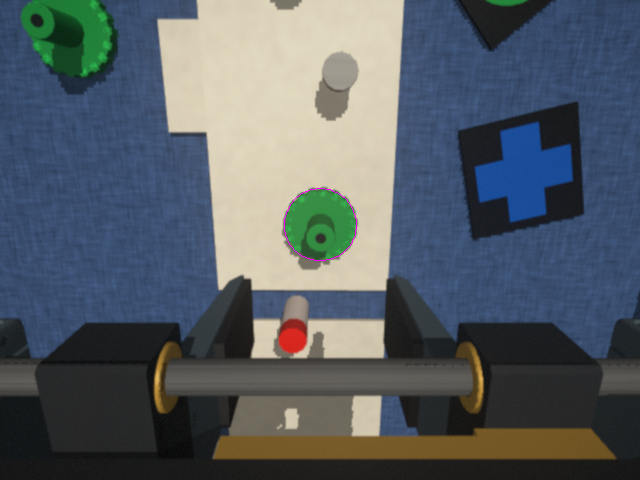

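The gear at (320,230) is on the plate and well fitted. Its look-alike is at (68,35). I go down on it.

Call:
step_arm(plan=[0.16, -0.2, 3.4, 0, 0, 0, 0, 0, 3.8, 0, 0, 0, 0, 0, 3.8, 0, 0, 0, 0, 0, 2.6, 0, 0, 0, 0, 0, 1.2, 0, 0, 0])

```text
time_s: 8.95
ee_pos: [462.3, 76.7, 34.4]
ee_rot: [-179.6, 0.1, 89.9]
force: [-0.5, 0.3, 0.5]
gripper_width: 59.9
gripper_force: 0.0
```

Call:
step_arm(plan=[0, 0, 0.4, 0, 0, 0, 0, 0, 0, 0, 0, 0, 0, 0, 0, 0, 0, 0])

```text
time_s: 9.2
ee_pos: [465.3, 77.5, 34.4]
ee_rot: [179.9, -0.0, 90.0]
force: [1.0, -1.1, -0.0]
gripper_width: 60.2
gripper_force: 0.0
```

Call:
step_arm(plan=[0, 0, 0, 0, 0, 0, 0, 0, 0, 0, 0, 0, 0, 0, 0, 0, 0, 0, 0, 0, 0, 0, 0, 0, 0, 0, 0, 0, 0, 0], hand=1, newtons=15)

```text
time_s: 9.62
ee_pos: [464.5, 77.7, 34.4]
ee_rot: [179.9, -0.0, 90.0]
force: [0.2, 0.7, 0.5]
gripper_width: 29.6
gripper_force: 0.0
```

Call:
step_arm(plan=[0, 0, 0, 0, 0, 0, 0, 0, 0, 0, 0, 0, 0, 0, 0, 0, 0, 0, 0, 0, 0, 0])

```text
invalid input at $.plan: expected a multiple of 6 numbers
```

Call:
step_arm(plan=[0, 0, 0, 0, 0, 0, 0, 0, 0, 0, 0, 0, 0, 0, 0, 0, 0, 0])

```text
time_s: 9.87
ee_pos: [464.4, 77.8, 34.2]
ee_rot: [180.0, -0.0, 90.0]
force: [-0.1, 0.4, 2.7]
gripper_width: 21.7
gripper_force: 15.0
```

Call:
step_arm(plan=[0, 0, -1, 0, 0, 0, 0, 0, -2, 0, 0, 0, 0, 0, -2, 0, 0, 0, 0, 0, -2, 0, 0, 0, 0, 0, 0, 0, 0, 0])

```text
time_s: 10.28
ee_pos: [466.6, 78.1, 107.0]
ee_rot: [179.6, -0.1, 90.0]
force: [0.8, 0.8, -0.5]
gripper_width: 21.7
gripper_force: 15.0
```

Call:
step_arm(plan=[2.84, 1.91, 0, 0, 0, 0, 2.84, 1.91, 0, 0, 0, 0, 2.84, 1.91, 0, 0, 0, 0, 2.84, 1.91, 0, 0, 0, 0, 2.84, 1.91, 0, 0, 0, 0])

```text
time_s: 10.7
ee_pos: [559.9, 220.9, 102.8]
ee_rot: [-179.9, 0.0, 90.0]
force: [0.4, -1.2, -0.3]
gripper_width: 21.3
gripper_force: 15.0
```

Call:
step_arm(plan=[2.84, 1.91, 0, 0, 0, 0, 2.84, 1.91, 0, 0, 0, 0, 0, 0, 0, 0, 0, 0, 0, 0, 0, 0, 0, 0])

```text
time_s: 11.03
ee_pos: [597.8, 277.6, 102.0]
ee_rot: [-179.9, 0.1, 90.1]
force: [-0.8, -0.8, -1.9]
gripper_width: 21.5
gripper_force: 15.0
```

```bash
python3 chk2.py pad_gear 599 276 a.png;python3 chk.py pad_gear 599 276 wrist
```

```text
plate ((598.8687744140625, 276.02142333984375), (91.60304260253906, 91.59952545166016), 39.41535186767578)
11.0833 [597.  276.3 102.2] [-1.798e+02  1.000e-01  9.010e+01]
wrist [5.9913e+02 2.7697e+02 1.7600e+00 2.6000e-01]
```

View pics/a.png

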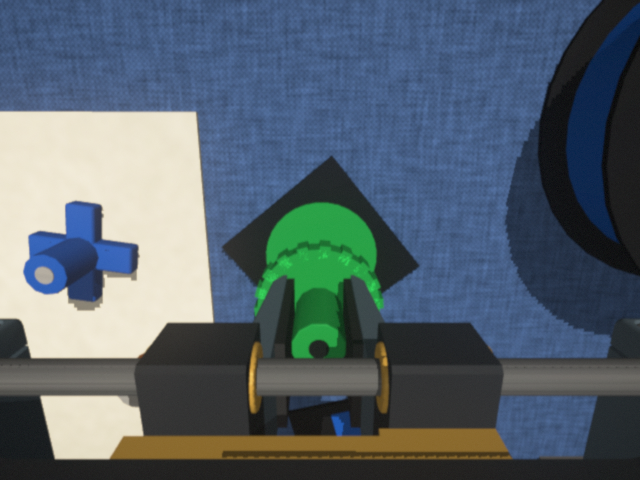

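The gear is held over the green outline, with the plate centre near (599,276). I lower it with a 1 mm correction.

Call:
step_arm(plan=[0, 0.1, 2, 0, 0, 0, 0, 0, 2, 0, 0, 0, 0, 0, 1.6, 0, 0, 0, 0, 0, 0.6, 0, 0, 0, 0, 0, 0.3, 0, 0, 0])

```text
time_s: 11.55
ee_pos: [597.7, 275.0, 37.8]
ee_rot: [-179.8, 0.1, 89.9]
force: [0.3, 0.1, -1.0]
gripper_width: 21.3
gripper_force: 15.0
```

Call:
step_arm(plan=[0, 0, 0.1, 0, 0, 0, 0, 0, 0.1, 0, 0, 0, 0, 0, 0, 0, 0, 0])

```text
time_s: 11.8
ee_pos: [599.5, 276.5, 38.0]
ee_rot: [179.9, -0.0, 90.0]
force: [0.1, -0.4, -0.6]
gripper_width: 21.8
gripper_force: 15.0
```

Call:
step_arm(plan=[0, 0, 0.1, 0, 0, 0, 0, 0, 0, 0, 0, 0])

```text
time_s: 11.97
ee_pos: [599.3, 276.6, 36.6]
ee_rot: [179.9, -0.0, 90.0]
force: [0.7, 0.8, -0.6]
gripper_width: 21.5
gripper_force: 15.0
```

Call:
step_arm(plan=[0, 0, 0.1, 0, 0, 0, 0, 0, 0.1, 0, 0, 0, 0, 0, 0, 0, 0, 0])

```text
time_s: 12.22
ee_pos: [599.1, 276.6, 34.3]
ee_rot: [180.0, -0.0, 90.0]
force: [-0.5, 0.1, 0.5]
gripper_width: 21.6
gripper_force: 15.0
```

Call:
step_arm(plan=[0, 0, 0.05, 0, 0, 0, 0, 0, 0, 0, 0, 0])

```text
time_s: 12.38
ee_pos: [599.1, 276.6, 34.2]
ee_rot: [180.0, -0.0, 90.0]
force: [-1.1, -0.6, 4.6]
gripper_width: 21.7
gripper_force: 15.0
```

Call:
step_arm(plan=[0, 0, 0, 0, 0, 0, 0, 0, 0, 0, 0, 0, 0, 0, 0, 0, 0, 0, 0, 0, 0, 0, 0, 0, 0, 0, 0, 0, 0, 0], hand=6)

```text
time_s: 12.8
ee_pos: [598.9, 276.5, 33.2]
ee_rot: [-180.0, 0.0, 90.0]
force: [1.0, 0.6, 0.2]
gripper_width: 52.1
gripper_force: 0.0
```

Call:
step_arm(plan=[0, 0, -1, 0, 0, 0, 0, 0, -3, 0, 0, 0, 0, 0, -4, 0, 0, 0, 0, 0, -4, 0, 0, 0, 0, 0, -3, 0, 0, 0])

```text
time_s: 13.22
ee_pos: [599.7, 276.8, 187.8]
ee_rot: [179.8, -0.1, 90.0]
force: [-0.2, 0.2, 0.7]
gripper_width: 60.3
gripper_force: 0.0
```

Call:
step_arm(plan=[0, 0, 0, 0, 0, 0, 0, 0, 0, 0, 0, 0])

```text
time_s: 13.38
ee_pos: [600.0, 276.9, 186.7]
ee_rot: [179.7, -0.1, 90.0]
force: [-0.3, -0.1, -0.5]
gripper_width: 59.9
gripper_force: 0.0
```

```bash
python3 chk2.py pad_gear 599 276 gear_placed.png;  python3 - <<'E'
from fit import *
f=viewer.grab_frame("wrist")
im=f["img"].copy()
x0,y0=topx(f,(599,276,10)).astype(int)-[70,60]
big=cv2.resize(im[y0:y0+118,x0:x0+160],None,fx=5,fy=5,interpolation=cv2.INTER_CUBIC)
t=np.linspace(0,2*np.pi,60)
for r,z,col in((36,4,(255,0,255)),(30,14,(0,255,255)),(11,50,(255,255,0))):
    q=np.array([topx(f,(598.9+r*np.cos(a),276.3+r*np.sin(a),z)) for a in t])
    cv2.polylines(big,[np.round((q+.5-[x0,y0])*5).astype(np.int32)],True,col,1)
cv2.imwrite('pics/crop2.png',big[:,:,::-1])
E
python3 go.py 448 280 182 90 4
```

```text
plate ((598.9202270507812, 275.8387451171875), (91.28397369384766, 90.95880889892578), 39.47770309448242)
t 13.48 n 4 j6 23.8
[0.1, -3.76, 0.03, -0.0, 0.0, -0.0]
[0.1, -3.76, 0.02, -0.0, 0.0, -0.0]
[0.1, -3.76, 0.02, -0.0, 0.0, -0.0]
[0.1, -3.76, 0.02, -0.0, 0.0, -0.0]
```

View pics/crop2.png

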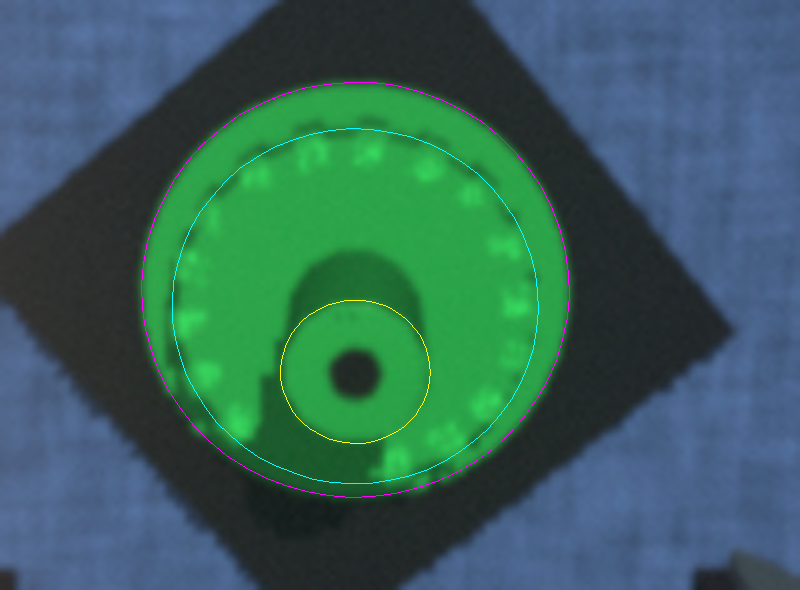

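The gear stands centred, well under 1 mm off. Next is the star.

Call:
step_arm(plan=[0.1, -3.76, 0, 0, 0, 0, 0.1, -3.76, 0, 0, 0, 0, 0.1, -3.76, 0, 0, 0, 0, 0.1, -3.76, 0, 0, 0, 0, 0, 0, 0, 0, 0, 0])

```text
time_s: 13.9
ee_pos: [440.4, 278.6, 181.1]
ee_rot: [-179.4, 0.3, 90.1]
force: [-1.3, -1.1, 0.4]
gripper_width: 59.9
gripper_force: 0.0
```

Call:
step_arm(plan=[0, 0, 0, 0, 0, 0, 0, 0, 0, 0, 0, 0])

```text
time_s: 14.07
ee_pos: [448.8, 280.5, 182.7]
ee_rot: [-180.0, 0.0, 90.0]
force: [0.1, -0.9, -0.0]
gripper_width: 59.8
gripper_force: 0.0
```

```bash
python3 w.py star_center 448 280 wstar.png; python3 w.py star_center 448 280
```

```text
[449.4 280.6 182.9] [-180.    0.   90.]
[318. 230.] 0.74 [447.9 281. ]
fit [449.19 278.36  83.64   0.78] px [319.27484481 233.53689221]
[449.7 280.5 182.9] [-180.    0.   90.]
[316. 229.] 0.93 [447.5 282.1]
fit [448.88 280.46  83.01   0.77] px [317.66856288 231.02812455]
```

View pics/wstar.png

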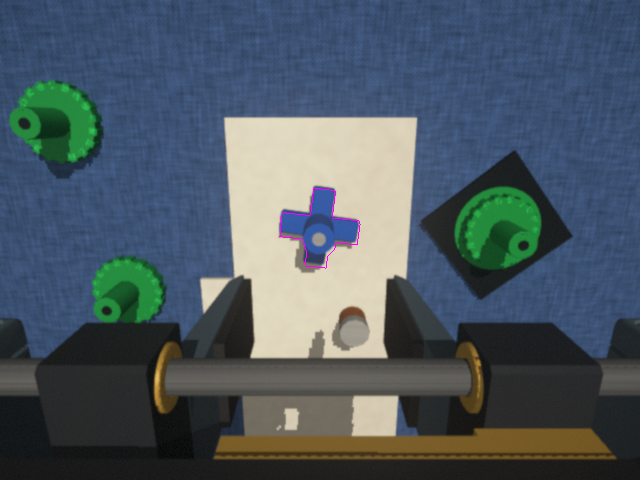

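```bash
sed -i "s/(170 if 'star' in k else 110)/(int(__import__('os').environ.get('SAT',170)) if 'star' in k else 110)/" fit.py; SAT=120 python3 - <<'E'
from fit import *
f=viewer.grab_frame("wrist"); print(np.round(fit([f],"star_center",(448.5,281)),2)); print(sensors.state()["ee_pos"])
h=cv2.cvtColor(f["img"],cv2.COLOR_RGB2HSV); 
m=mask(f,"star_center",(448.5,281)); print(m.sum()/16, sil(f,M["star_center"],(448.5,281,np.deg2rad(83))).sum()/16)
E
```

```text
[4.4838e+02 2.7991e+02 8.3030e+01 2.3000e-01]
[449.52779528 280.44578617 183.01502015]
2523.25 3283.0625
```

The star at (318,233) is on the plate. The contour fits it, with the hub at (319,238). I go down on it.

Call:
step_arm(plan=[0.02, -0.13, 3.4, 0, 0, 0, 0, 0, 3.8, 0, 0, 0, 0, 0, 3.8, 0, 0, 0, 0, 0, 2.6, 0, 0, 0, 0, 0, 1.0, 0, 0, 0])

```text
time_s: 14.73
ee_pos: [445.4, 279.2, 33.5]
ee_rot: [-179.6, 0.2, 90.0]
force: [-0.4, 0.1, 0.5]
gripper_width: 59.9
gripper_force: 0.0
```

Call:
step_arm(plan=[0, 0, 0.3, 0, 0, 0, 0, 0, 0, 0, 0, 0, 0, 0, 0, 0, 0, 0])

```text
time_s: 14.98
ee_pos: [448.7, 281.4, 35.8]
ee_rot: [179.8, -0.1, 90.0]
force: [-0.0, 0.0, -0.2]
gripper_width: 59.9
gripper_force: 0.0
```

Call:
step_arm(plan=[0, 0, 0, 0, 0, 0, 0, 0, 0, 0, 0, 0, 0, 0, 0, 0, 0, 0, 0, 0, 0, 0, 0, 0, 0, 0, 0, 0, 0, 0], hand=1, newtons=15)

```text
time_s: 15.4
ee_pos: [447.4, 280.8, 34.9]
ee_rot: [180.0, -0.0, 90.0]
force: [-0.4, -0.3, 0.2]
gripper_width: 29.7
gripper_force: 0.0
```

Call:
step_arm(plan=[0, 0, 0, 0, 0, 0, 0, 0, 0, 0, 0, 0, 0, 0, 0, 0, 0, 0])

```text
time_s: 15.65
ee_pos: [447.4, 280.8, 34.7]
ee_rot: [180.0, -0.0, 90.0]
force: [-0.9, -0.5, 2.7]
gripper_width: 23.7
gripper_force: 15.0
```

Call:
step_arm(plan=[0, 0, -1, 0, 0, 0, 0, 0, -2, 0, 0, 0, 0, 0, -2, 0, 0, 0, 0, 0, -2, 0, 0, 0, 0, 0, 0, 0, 0, 0])

```text
time_s: 16.07
ee_pos: [449.5, 282.1, 108.5]
ee_rot: [179.6, -0.2, 90.0]
force: [1.4, 0.4, -0.4]
gripper_width: 23.4
gripper_force: 15.0
```

```bash
python3 go.py 630.3 119 104 111 7
```

```text
t 16.07 n 7 j6 30.9
[-2.33, 2.58, 0.07, 0.001, -0.0, -0.052]
[-2.46, 2.46, 0.07, 0.001, -0.0, -0.052]
[-2.59, 2.32, 0.07, 0.001, -0.0, -0.052]
[-2.7, 2.19, 0.07, 0.001, -0.0, -0.052]
[-2.82, 2.04, 0.07, 0.001, -0.0, -0.052]
[-2.92, 1.89, 0.07, 0.001, -0.0, -0.052]
[-3.01, 1.74, 0.07, 0.001, -0.0, -0.052]
```

Call:
step_arm(plan=[-2.31, 2.6, 0, 0, 0, -0.052, -2.44, 2.48, 0, 0, 0, -0.052, -2.57, 2.34, 0, 0, 0, -0.052, -2.68, 2.21, 0, 0, 0, -0.052, -2.8, 2.06, 0, 0, 0, -0.052])

```text
time_s: 16.48
ee_pos: [577.8, 163.9, 103.9]
ee_rot: [-179.9, -0.0, 105.1]
force: [0.3, -0.3, -0.0]
gripper_width: 23.8
gripper_force: 15.0
```

Call:
step_arm(plan=[-2.9, 1.91, 0, 0, 0, -0.052, -2.99, 1.76, 0, 0, 0, -0.052, 0, 0, 0, 0, 0, 0, 0, 0, 0, 0, 0, 0])

```text
time_s: 16.82
ee_pos: [629.5, 117.6, 103.3]
ee_rot: [-179.9, -0.0, 110.7]
force: [-0.5, 0.7, -0.1]
gripper_width: 23.7
gripper_force: 15.0
```

```bash
python3 chk2.py pad_star 630 119 star_held.png; python3 chk.py pad_star 630 119 wrist
```

```text
plate ((632.600341796875, 108.24942016601562), (91.2411880493164, 114.0248794555664), 13.785196304321289)
16.8667 [628.4 118.6 103.4] [-1.799e+02 -1.000e-01  1.108e+02]
wrist [6.3023e+02 1.1909e+02 1.4120e+01 2.3000e-01]
```

View pics/star_held.png

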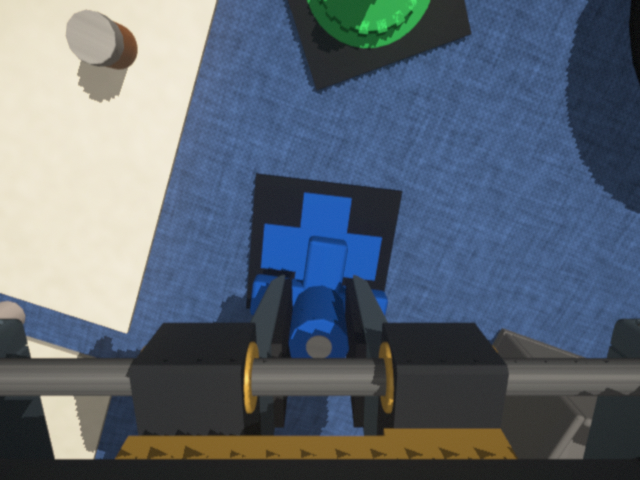

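The star is held in line with the plus at (322,235). I lower it.

Call:
step_arm(plan=[0, 0.1, 2, 0, 0, 0, 0, 0, 2, 0, 0, 0, 0, 0, 1.6, 0, 0, 0, 0, 0, 0.7, 0, 0, 0, 0, 0, 0.3, 0, 0, 0])

```text
time_s: 17.33
ee_pos: [628.2, 120.3, 37.1]
ee_rot: [-179.8, -0.0, 110.9]
force: [-0.6, -0.1, 0.2]
gripper_width: 23.4
gripper_force: 15.0
```

Call:
step_arm(plan=[0, 0, 0.1, 0, 0, 0, 0, 0, 0.1, 0, 0, 0, 0, 0, 0, 0, 0, 0])

```text
time_s: 17.58
ee_pos: [630.4, 119.7, 37.4]
ee_rot: [179.9, 0.0, 110.9]
force: [0.5, 0.8, -0.2]
gripper_width: 23.6
gripper_force: 15.0
```

Call:
step_arm(plan=[0, 0, 0.1, 0, 0, 0, 0, 0, 0, 0, 0, 0])

```text
time_s: 17.75
ee_pos: [630.3, 119.4, 36.1]
ee_rot: [179.9, 0.0, 110.9]
force: [0.1, 0.3, -0.8]
gripper_width: 23.4
gripper_force: 15.0
```

Call:
step_arm(plan=[0, 0, 0.1, 0, 0, 0, 0, 0, 0.05, 0, 0, 0, 0, 0, 0, 0, 0, 0])

```text
time_s: 18.0
ee_pos: [630.3, 119.4, 34.7]
ee_rot: [179.9, 0.0, 110.8]
force: [-0.7, 0.3, 4.4]
gripper_width: 23.6
gripper_force: 15.0
```

Call:
step_arm(plan=[0, 0, 0.04, 0, 0, 0, 0, 0, 0, 0, 0, 0])

```text
time_s: 18.17
ee_pos: [630.3, 119.4, 34.7]
ee_rot: [179.9, 0.0, 110.8]
force: [-2.1, -0.9, 6.6]
gripper_width: 23.9
gripper_force: 15.0
```

Call:
step_arm(plan=[0, 0, 0, 0, 0, 0, 0, 0, 0, 0, 0, 0, 0, 0, 0, 0, 0, 0, 0, 0, 0, 0, 0, 0, 0, 0, 0, 0, 0, 0], hand=6)

```text
time_s: 18.58
ee_pos: [629.8, 119.4, 33.2]
ee_rot: [-180.0, -0.0, 110.9]
force: [0.3, -0.3, 0.3]
gripper_width: 54.0
gripper_force: 0.0
```

Call:
step_arm(plan=[0, 0, -1, 0, 0, 0, 0, 0, -3, 0, 0, 0, 0, 0, -4, 0, 0, 0, 0, 0, -4, 0, 0, 0, 0, 0, -3, 0, 0, 0])

```text
time_s: 19.0
ee_pos: [630.7, 119.5, 187.8]
ee_rot: [179.8, 0.0, 110.9]
force: [0.4, 0.4, 0.2]
gripper_width: 59.9
gripper_force: 0.0
```

Call:
step_arm(plan=[0, 0, 0, 0, 0, 0, 0, 0, 0, 0, 0, 0])

```text
time_s: 19.17
ee_pos: [631.1, 119.6, 186.7]
ee_rot: [179.7, 0.1, 110.9]
force: [-0.5, 0.7, -0.9]
gripper_width: 60.2
gripper_force: 0.0
```

```bash
python3 w.py star_center 630 119; python3 chk.py pad_star 630 119 wrist
python3 - <<'E'
from fit import *
f=viewer.grab_frame("wrist"); im=f["img"]; o=(630.1,119,np.deg2rad(14)); 
x0,y0=topx(f,(630,119,10)).astype(int)-[80,65]
big=cv2.resize(im[y0:y0+118,x0:x0+160],None,fx=5,fy=5,interpolation=cv2.INTER_CUBIC)
def dr(parts,col):
    for P in parts:
        c,s=np.cos(o[2]),np.sin(o[2])
        q=np.array([topx(f,(o[0]+c*x-s*y,o[1]+s*x+c*y,z)) for x,y,z in P])
        cv2.polylines(big,[np.round((cv2.convexHull(q.astype(np.float32))+.5-[x0,y0])*5).astype(np.int32)],True,col,1)
dr(M["pad_star"],(255,0,255)); dr([box(0,0,64,18,16,16),box(0,0,18,64,16,16),cyl(12,12,50,50)],(0,255,255))
cv2.imwrite('pics/crop3.png',big[:,:,::-1])
E
python3 go.py 450 -300 185 110
```

```text
[629.8 119.4 184.3] [179.9   0.  110.9]
[314. 228.] 0.76 [628.2 119.9]
fit [6.2906e+02 1.2235e+02 8.8600e+00 4.0000e-01] px [316.07818347 225.47269143]
19.2667 [629.2 119.2 182.9] [-179.9   -0.   110.9]
wrist [6.3008e+02 1.1910e+02 1.3980e+01 6.0000e-02]
t 19.37 n 12 j6 -11.2
[-2.73, -2.64, -0.02, -0.0, -0.0, 0.001]
[-2.74, -2.63, -0.02, -0.0, -0.0, 0.001]
[-2.74, -2.63, -0.02, -0.0, -0.0, 0.001]
[-2.74, -2.63, -0.02, -0.0, -0.0, 0.001]
[-2.75, -2.62, -0.02, -0.0, -0.0, 0.001]
[-2.75, -2.62, -0.02, -0.0, -0.0, 0.001]
[-2.75, -2.62, -0.02, -0.0, -0.0, 0.001]
[-2.76, -2.61, -0.02, -0.0, -0.0, 0.001]
[-2.76, -2.61, -0.02, -0.0, -0.0, 0.001]
[-2.76, -2.61, -0.02, -0.0, -0.0, 0.001]
[-2.77, -2.6, -0.03, -0.0, -0.0, 0.001]
[-2.77, -2.6, -0.03, -0.0, -0.0, 0.001]
```

View pics/crop3.png

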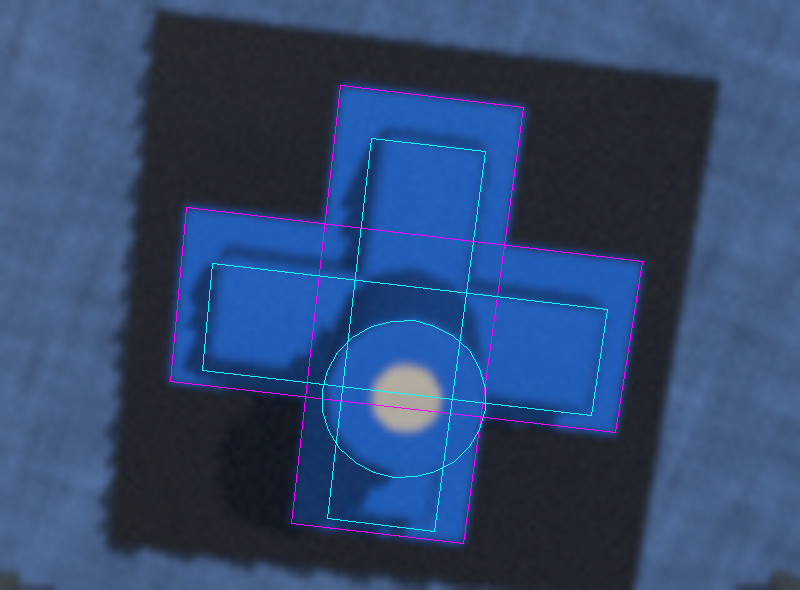

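The star is placed accurately. The last part is the pull.

Call:
step_arm(plan=[-2.75, -2.62, 0, 0, 0, 0, -2.75, -2.62, 0, 0, 0, 0, -2.75, -2.62, 0, 0, 0, 0, -2.75, -2.62, 0, 0, 0, 0, -2.75, -2.62, 0, 0, 0, 0])

```text
time_s: 19.78
ee_pos: [554.8, -57.0, 182.0]
ee_rot: [-179.8, -0.1, 110.9]
force: [0.6, -0.2, -0.3]
gripper_width: 60.0
gripper_force: 0.0
```

Call:
step_arm(plan=[-2.75, -2.62, 0, 0, 0, 0, -2.75, -2.62, 0, 0, 0, 0, -2.75, -2.62, 0, 0, 0, 0, -2.75, -2.62, 0, 0, 0, 0, -2.75, -2.62, 0, 0, 0, 0])

```text
time_s: 20.2
ee_pos: [481.4, -232.1, 182.2]
ee_rot: [-179.9, -0.1, 110.9]
force: [-0.5, 0.1, 0.6]
gripper_width: 60.2
gripper_force: 0.0
```

Call:
step_arm(plan=[-2.75, -2.62, 0, 0, 0, 0, -2.75, -2.62, 0, 0, 0, 0, 0, 0, 0, 0, 0, 0, 0, 0, 0, 0, 0, 0])

```text
time_s: 20.53
ee_pos: [452.3, -302.1, 182.1]
ee_rot: [-179.9, -0.2, 110.6]
force: [-0.2, 0.9, -0.0]
gripper_width: 59.8
gripper_force: 0.0
```

```bash
python3 w.py pull_center 450 -300 wpull.png; python3 w.py pad_pull 592 -277;python3 w.py pull_center 450 -300
```

```text
[ 452.9 -300.9  182.3] [-179.9   -0.2  110.7]
[314. 226.] 0.6 [ 447.7 -299.3]
fit [ 4.4933e+02 -2.9773e+02  1.1207e+02  1.4000e-01] px [317.02492526 224.74110103]
[ 453.7 -299.8  182.7] [-1.800e+02 -1.000e-01  1.109e+02]
[475. 254.] 0.73 [ 590.1 -277.4]
fit [ 5.9205e+02 -2.7581e+02  1.6590e+01  9.0000e-02] px [478.23062837 252.91225258]
[ 454.1 -299.6  183.2] [-1.80e+02 -1.00e-01  1.11e+02]
[312. 229.] 0.76 [ 448.5 -300.4]
fit [ 4.4936e+02 -2.9799e+02  1.1088e+02  1.3000e-01] px [313.73421559 226.62703013]
```

Call:
step_arm(plan=[0.3, -0.31, 3.4, 0, 0, -0.005, 0, 0, 3.8, 0, 0, 0, 0, 0, 3.8, 0, 0, 0, 0, 0, 2.6, 0, 0, 0, 0, 0, 1.0, 0, 0, 0])

```text
time_s: 21.25
ee_pos: [447.8, -296.8, 33.9]
ee_rot: [-179.8, -0.3, 111.2]
force: [-0.8, 0.4, 0.8]
gripper_width: 59.9
gripper_force: 0.0
```

Call:
step_arm(plan=[0, 0, 0.3, 0, 0, 0, 0, 0, 0, 0, 0, 0, 0, 0, 0, 0, 0, 0])

```text
time_s: 21.5
ee_pos: [451.1, -299.8, 36.0]
ee_rot: [179.9, 0.1, 111.2]
force: [0.4, -0.4, 0.1]
gripper_width: 59.8
gripper_force: 0.0
```

Call:
step_arm(plan=[0, 0, 0, 0, 0, 0, 0, 0, 0, 0, 0, 0, 0, 0, 0, 0, 0, 0, 0, 0, 0, 0, 0, 0, 0, 0, 0, 0, 0, 0], hand=0.5, newtons=15)

```text
time_s: 21.92
ee_pos: [449.8, -299.4, 35.0]
ee_rot: [180.0, 0.0, 111.1]
force: [0.3, 0.2, 0.1]
gripper_width: 29.6
gripper_force: 0.0
```

Call:
step_arm(plan=[0, 0, 0, 0, 0, 0, 0, 0, 0, 0, 0, 0, 0, 0, 0, 0, 0, 0, 0, 0, 0, 0, 0, 0])

```text
time_s: 22.25
ee_pos: [449.7, -299.3, 34.6]
ee_rot: [180.0, -0.0, 111.1]
force: [-0.1, -0.8, 1.3]
gripper_width: 15.9
gripper_force: 15.0
```

Call:
step_arm(plan=[0, 0, -1, 0, 0, 0, 0, 0, -2, 0, 0, 0, 0, 0, -2, 0, 0, 0, 0, 0, -3, 0, 0, 0, 0, 0, 0, 0, 0, 0])

```text
time_s: 22.67
ee_pos: [452.5, -301.2, 120.2]
ee_rot: [179.7, 0.5, 111.1]
force: [1.2, -0.6, -0.1]
gripper_width: 15.7
gripper_force: 15.0
```

```bash
python3 go.py 592 -276.3 114 17 14
```

```text
t 22.67 n 14 j6 -56.0
[-0.19, 0.99, 0.05, 0.001, 0.0, 0.117]
[-0.08, 1.01, 0.05, 0.001, 0.0, 0.117]
[0.04, 1.01, 0.05, 0.001, 0.0, 0.117]
[0.16, 1.0, 0.05, 0.001, 0.0, 0.117]
[0.28, 0.97, 0.05, 0.001, 0.0, 0.117]
[0.39, 0.93, 0.05, 0.001, 0.0, 0.117]
[0.5, 0.88, 0.05, 0.001, 0.0, 0.117]
[0.6, 0.82, 0.05, 0.001, 0.0, 0.117]
[0.69, 0.74, 0.05, 0.001, 0.0, 0.117]
[0.77, 0.66, 0.05, 0.001, 0.0, 0.117]
[0.84, 0.56, 0.04, 0.001, 0.0, 0.117]
[0.9, 0.46, 0.04, 0.001, 0.0, 0.117]
[0.95, 0.35, 0.04, 0.001, 0.0, 0.117]
[0.98, 0.24, 0.04, 0.001, 0.0, 0.117]
```

Call:
step_arm(plan=[-0.19, 0.99, 0, 0, 0, 0.117, -0.08, 1.01, 0, 0, 0, 0.117, 0.04, 1.01, 0, 0, 0, 0.117, 0.16, 1, 0, 0, 0, 0.117, 0.28, 0.97, 0, 0, 0, 0.117])

```text
time_s: 23.08
ee_pos: [499.7, -290.1, 114.7]
ee_rot: [-180.0, -0.0, 77.3]
force: [0.2, 0.3, 0.5]
gripper_width: 15.9
gripper_force: 15.0
```

Call:
step_arm(plan=[0.39, 0.93, 0, 0, 0, 0.117, 0.5, 0.88, 0, 0, 0, 0.117, 0.6, 0.82, 0, 0, 0, 0.117, 0.69, 0.74, 0, 0, 0, 0.117, 0.77, 0.66, 0, 0, 0, 0.117])

```text
time_s: 23.5
ee_pos: [549.5, -280.9, 114.6]
ee_rot: [-180.0, 0.0, 43.8]
force: [-0.1, -0.6, -0.5]
gripper_width: 15.7
gripper_force: 15.0
```

Call:
step_arm(plan=[0.84, 0.56, 0, 0, 0, 0.117, 0.9, 0.46, 0, 0, 0, 0.117, 0.95, 0.35, 0, 0, 0, 0.117, 0.98, 0.24, 0, 0, 0, 0.117, 0, 0, 0, 0, 0, 0])

```text
time_s: 23.92
ee_pos: [590.6, -273.5, 114.5]
ee_rot: [180.0, -0.1, 17.2]
force: [0.4, 0.3, -0.5]
gripper_width: 16.1
gripper_force: 15.0
```

Call:
step_arm(plan=[0, 0, 0, 0, 0, 0, 0, 0, 0, 0, 0, 0, 0, 0, 0, 0, 0, 0])

```text
time_s: 24.17
ee_pos: [588.2, -274.0, 114.5]
ee_rot: [-180.0, 0.0, 17.4]
force: [0.4, 0.9, -1.6]
gripper_width: 15.5
gripper_force: 15.0
```

```bash
python3 chk2.py pad_pull 592 -276 pullheld.png; python3 chk.py pad_pull 592 -276 wrist; python3 go.py 590.7 -276.5 114 17 1
```

```text
plate ((573.9423828125, -287.10369873046875), (132.88113403320312, 99.95506286621094), 16.729413986206055)
24.2167 [ 588.3 -274.   114.6] [-180.     0.    17.3]
wrist [ 5.9204e+02 -2.7514e+02  1.3830e+01  2.2000e-01]
t 24.27 n 1 j6 46.7
[0.15, 0.31, 0.06, -0.0, 0.0, 0.006]
```

Call:
step_arm(plan=[0.15, 0.3, 2, 0, 0, 0.006, 0, 0, 2.4, 0, 0, 0, 0, 0, 2, 0, 0, 0, 0, 0, 0.9, 0, 0, 0, 0, 0, 0.3, 0, 0, 0])

```text
time_s: 24.68
ee_pos: [589.9, -275.9, 36.7]
ee_rot: [-179.8, 0.2, 17.0]
force: [-0.4, -0.5, -0.8]
gripper_width: 16.2
gripper_force: 15.0
```

Call:
step_arm(plan=[0, 0, 0.1, 0, 0, 0, 0, 0, 0, 0, 0, 0, 0, 0, 0, 0, 0, 0])

```text
time_s: 24.93
ee_pos: [592.1, -276.8, 38.9]
ee_rot: [179.9, -0.1, 17.0]
force: [-0.5, 0.5, -0.0]
gripper_width: 15.9
gripper_force: 15.0
```

```bash
python3 go.py 590.7 -276.5 34.6 17 1
```

```text
t 24.93 n 1 j6 47.0
[-0.13, -0.07, 0.43, 0.002, -0.002, -0.001]
```

Call:
step_arm(plan=[-0.05, -0.03, 0.15, 0, 0, 0, 0, 0, 0.1, 0, 0, 0, 0, 0, 0.05, 0, 0, 0, 0, 0, 0, 0, 0, 0])

```text
time_s: 25.27
ee_pos: [590.7, -276.2, 34.7]
ee_rot: [180.0, -0.0, 16.9]
force: [-0.1, -0.0, -0.5]
gripper_width: 16.1
gripper_force: 15.0
```

Call:
step_arm(plan=[0, 0, 0.05, 0, 0, 0, 0, 0, 0, 0, 0, 0])

```text
time_s: 25.43
ee_pos: [590.8, -276.2, 34.6]
ee_rot: [180.0, -0.0, 16.9]
force: [-1.4, 0.6, 3.1]
gripper_width: 15.8
gripper_force: 15.0
```

Call:
step_arm(plan=[0, 0, 0, 0, 0, 0, 0, 0, 0, 0, 0, 0, 0, 0, 0, 0, 0, 0, 0, 0, 0, 0, 0, 0, 0, 0, 0, 0, 0, 0], hand=6)

```text
time_s: 25.85
ee_pos: [590.7, -276.2, 33.9]
ee_rot: [-180.0, 0.0, 16.9]
force: [-0.1, 0.7, -0.0]
gripper_width: 46.5
gripper_force: 0.0
```

Call:
step_arm(plan=[0, 0, -1, 0, 0, 0, 0, 0, -3, 0, 0, 0, 0, 0, -4, 0, 0, 0, 0, 0, -4, 0, 0, 0, 0, 0, -3, 0, 0, 0])

```text
time_s: 26.27
ee_pos: [591.5, -276.5, 188.4]
ee_rot: [179.8, -0.2, 16.9]
force: [0.0, 0.5, 0.9]
gripper_width: 60.1
gripper_force: 0.0
```

Call:
step_arm(plan=[0, 0, 0, 0, 0, 0, 0, 0, 0, 0, 0, 0, 0, 0, 0, 0, 0, 0])

```text
time_s: 26.52
ee_pos: [590.2, -275.9, 183.8]
ee_rot: [-180.0, 0.0, 16.9]
force: [-0.6, -0.1, -0.8]
gripper_width: 60.0
gripper_force: 0.0
```

Run:
```python
from fit import *
f=viewer.grab_frame("wrist"); im=f["img"]; o=(591.9,-276.2,np.deg2rad(16.9))
print(np.round(fit([f],"pad_pull",(592,-276)),2))
x0,y0=topx(f,(592,-276,10)).astype(int)-[55,50]
def dr(big,parts,col,sc):
    for P in parts:
        c,s=np.cos(o[2]),np.sin(o[2])
        q=np.array([topx(f,(o[0]+c*x-s*y,o[1]+s*x+c*y,z)) for x,y,z in P])
        cv2.polylines(big,[np.round((cv2.convexHull(q.astype(np.float32))+.5-[x0,y0])*sc).astype(np.int32)],True,col,1)
big=cv2.resize(im[y0:y0+110,x0:x0+110],None,fx=4,fy=4,interpolation=cv2.INTER_CUBIC)
dr(big,M["pad_pull"]+[box(0,0,92,92,4,4)],(255,0,255),4); dr(big,[box(0,0,70,16,46,46)],(0,255,255),4)
g=viewer.grab_frame("scene")["img"][180:420,170:490]
can=np.zeros((440,800,3),np.uint8); can[:,:440]=big; can[:270,440:]=cv2.resize(g,(360,270))
cv2.imwrite('pics/final.png',can[:,:,::-1])
```

```text
[ 5.9267e+02 -2.7656e+02  1.6070e+01  1.2000e-01]
```

View pics/final.png

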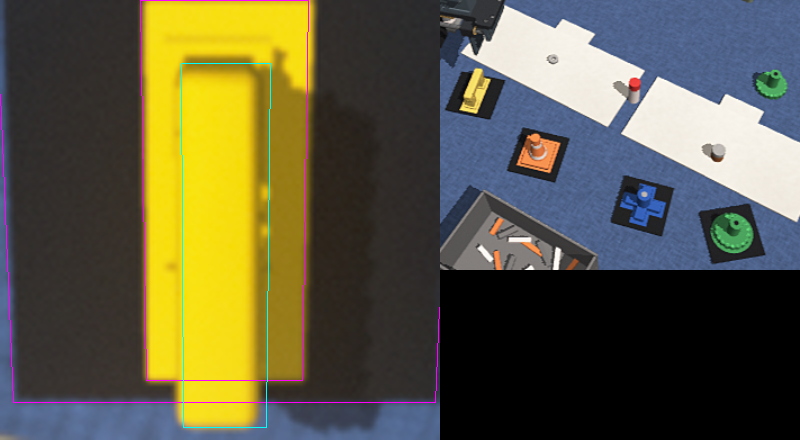

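The pull sits within about 1 mm of its outline, all four parts are standing on their pads, and the glue stick and pot are untouched.

```bash
python3 -c "
from workcell import env
print(env.job_done())"
```

```text
the job is handed in; nothing more can be done
None
```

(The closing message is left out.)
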